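# Clear the thickness gauge and lower it to zero

### The arm

A 7-joint arm with a two-finger parallel gripper is mounted at the origin on the work surface. World frame = base frame: x ahead of the robot, y to its left, z up, the work surface at z = 0. Lengths are in m, angles in rad, forces in N, time in s.
With the tool pointing down it reaches from about 0.425 to 0.925 m from the base axis. Payload 6.8 kg.
Tool frame: the origin (TCP) lies on the centre line of the jaws, within the pads' length; the fingertips stand 19 mm ahead of it and the grasp point (between the pads) is the TCP; z points along the fingers, y is the line along which they close (so a half turn about z gives the same grasp; the last joint's range is limited). The gripper opens to 85 mm and grips with 20 to 120 N. Pads are 22 mm wide; open, the fingers measure 114 mm over their backs; the gripper's body (76 mm by 85 mm) begins 54 mm behind the grasp point. The pads swing forward as they close: fully open they stand 13 mm farther back than shut.
Start: joints at [-1.42, 0.477, 0.022, 1.555, -0.011, 1.109, -0.083], TCP at [0.173, 0.653, 0.25] pointing down, gripper open.
Joint ranges: [-2.96, 2.96], [-0.34, 2.1], [-1.41, 1.46], [0.24, 2.44], [-1.37, 4.51], [0.17, 1.92], [-2.96, 2.96]. Speed limits (rad/s): [2.39, 2.39, 3.14, 3.14, 3.14, 3.14, 3.14].

### API

Orientations are given as a rotation vector (axis times angle).
In Python, from bench import r gives the robot as it stands. The module is installed in compiled form; this text tells all that it offers.
- The arm moves only by the tool arm_command, never from a script. Its argument "rows" is a list of rows, each an object of numbers: "fingers": the opening, from -1 (shut) to 1 (fully open); "x", "y", "z": the shift along the tool's x, y, z in m; "ax", "ay", "az": the turn, a rotation vector about the tool's x, y, z in degrees. In form: [{"fingers": .., "x": .., "y": .., "z": .., "ax": .., "ay": .., "az": ..}, ...]. A call has 1 to 10 rows; each row shifts and turns the commanded pose from where the row before left it, along the tool's axes as they then stand; what a row does not reach is not made up. A row lasts 1/12 s, in which the tool goes at most 41.7 mm and 7.16 degrees, less where a joint would pass 70% of its speed; a pose out of reach is approached as far as the arm can. A call is refused whole if a number of a shift passes 0.0417 or a number of a turn 7.16, either way. A call with a gripper value outside its range is refused whole. The fingers move at their own pace and stop on an object; "grip_force" is the grip in N (left out, the last holds). Time passes only in rows, so rows that do not move let the fingers close. It gives the time, the measured TCP pose, the force, the opening and the grip force at its end, in the units of the state.
- r.get_obs(): the state, without advancing time (a new reading comes with each control period).
- r.grab_frame(name): name is "scene" or "top" or "wrist"; returns a dict with "frame" (420x560x3 uint8, red, green, blue), "depth" (420x560 float32, m along the optical axis (not along the pixel's ray), 0 where there is no reading), "K" (3x3 intrinsics, pixels), "world_from_camera" (4x4, takes a point from camera to world coordinates). Camera axes: x right, y down, z forward; pixel columns grow to the right and rows downward; lengths in m; the calibration is good to about 2 mm. A picture is of the moment at which its call begins.
- r.hand_in(): hands the job in; it is judged then, once.
The state is a dict: "clock": time; "joints": joint angles; "qvel": joint speeds; "tau": joint torques, N m; "tcp_pos": TCP position; "orientation": TCP orientation; "contact_force": force on the tool from outside, world axes, zero at the start; "moment": the same for the moment, N m; "grip_width": finger opening in m; "gripper_force": force on a finger pad.
Only numpy, scipy, OpenCV 4.12 (cv2) and the standard library are available. Lean on these libraries where they do the work, as an engineer would, in place of code of your own. Each camera call takes 0.05 s, during which the arm holds its last target. There are 200 camera calls.

### The job

The thickness gauge has to be brought down to its zero, but the last foam block is still lying on its granite base under the presser foot. Lay that block flat, without dropping it, in the empty space beside the two measured blocks in the tray, then gently press the gauge head down by its palm knob until the foot rests on the bare granite, and let go. Leave the two measured blocks and the caliper where they are.

Things in the scene. Friction and masses are not known exactly. Their poses are not given: they have to be found in the camera images.
- gauge: Bench thickness gauge, fixed: dark granite base 320 (x) x 200 (y) mm, flat top 50 mm above the bench; steel column 30 mm thick, top 276 mm above the bench, at x = +120 mm; on it slides a counterbalanced head with an arm 36 mm wide reaching forward to foot and knob, on one axis at x = y = 0. Origin under the base's centre; x points from front edge to column, within 0.3 rad of world x; z up.
- head (a joint): height of the measuring head: gap between the underside of the presser foot and the granite, in m; 0 = the foot rests on the granite (hard stop), at most 0.10; 0.065 to 0.095 at the start. The head stays wherever it is left; moving it takes a push of about 5 to 7 N either way.
- knob_top (a point): centre of the flat top of the head's black palm knob (44 mm across, 26 mm tall), straight above the presser foot and 112 mm above the foot's underside. Press here to slide the head down; with the foot on the granite this point is 162 mm above the bench.
- foot (a point): centre of the underside of the presser foot, a steel disc 70 mm across and 10 mm thick on a 16 mm spindle; the arm's underside is 42 mm above this point, the arm's front end 22 mm in front (-x) of it.
- block_mid (a point): centre of the cream rigid foam block left on the granite, 160 (x) x 55 (y) x 45 (z) mm, 50 to 100 g, firm, lying flat, one end under the raised presser foot, the rest sticking out towards the front edge of the base. Axes are the block's: x along its length, towards the column within 0.3 rad at the start.
- block: the same foam block; origin under its centre
- tray_space (a point): centre of the empty part of the tray's floor, 4 mm above the bench. Fixed grey plastic tray, 200 (x) x 270 (y) mm, walls 35 mm high, 4 mm thick; two foam blocks lie along its x on the -y side; the empty part, on the +y side, is 192 (x) by about 130 (y) mm. Axes are the tray's, z up; x points away from the robot within 0.2 rad of world x.
- measured_a: the outer of the two foam blocks already lying in the tray, same size as the block to move; origin under its centre
- measured_b: the other foam block in the tray, next to the empty space; origin under its centre
- caliper: digital caliper, 235 mm long, 15 mm high, lying flat on the bench between gauge and tray; origin under its middle, its length along its x
Things that resemble listed ones, but are neither listed nor needed, are in the scene too. Leave any brown or green look-alike of the block alone.

How it is judged:
On the way, in this order (a step that is already met when the one before it is completed fails the run):
1. the leftover block lies flat and released in the empty part of the tray (x of block_mid in the frame of tray_space between -0.03 and 0.03 m and y of block_mid in the frame of tray_space between -0.05 and 0.05 m and z of block_mid in the frame of tray_space below 0.031 m and angle between block_mid's own x axis and vertical between 1.5 and 1.64 rad and linear speed of block below 0.02 m/s and contact force between the fingers and block below 0.05 N), for 0.2 s.
2. the gauge head is down, its foot on the granite (value of joint head below 0.003 m), for 0.2 s.
At the end, for the whole second after the job is handed in: The block lies flat on the tray floor, at rest and released, its centre within 30 mm along the tray's x and 50 mm along its y of the centre of the empty space, and the gauge head is down to within 3 mm of the granite (all of step 1 and value of joint head below 0.003 m); the robot touches nothing.
It fails at once if a measured block in the tray or the caliper is moved by more than 40 mm (distance of any of measured_a, measured_b, caliper from where it was at the start of the episode above 0.04 m).
It fails at once if the block is dropped or thrown (faster than 0.75 m/s while not held, a fall of about 30 mm) (contact force between the fingers and block below 0.05 N and linear speed of block above 0.75 m/s).
It fails at once if the gauge is pressed harder than 50 N by the robot (contact force between any of the fingers, the arm and gauge above 50 N).
It also fails if it takes over 58 s, if anything falls off the work surface, if the arm or the gripper's body presses on something with over 40 N, if the wrist force passes 120 N, or if a joint passes its speed limit or range.

## Working session

There is one attempt and no reset: what is moved stays moved. The work goes in short steps, Python scripts to look and compute and a tool call to move; the robot and the scene stay as the last step left them, time stands still between calls to the robot, and variables do not carry over. Pictures are saved under pics/ and viewed, at most 10 in all, crops included, and the job is handed in when it is done.

Besides the shell and the picture viewer there is one more tool, called after "Request:" in YAML: its name, and indented under it one key for each argument. arm_command: Moves the arm, as the interface text tells. Its arguments: {"type":"object","properties":{"rows":{"type":"array"},"grip_force":{"type":"number"}},"required":["rows"]}

```bash
mkdir -p pics; cat > h.py <<'E'
import numpy as np, cv2
from bench import r
def grab(n):
    f=r.grab_frame(n); np.savez(f'{n}.npz',**f); return f
def pts(f):
    K=f['K'];T=f['world_from_camera'];d=f['depth']
    v,u=np.mgrid[:d.shape[0],:d.shape[1]]
    P=np.stack([(u-K[0,2])/K[0,0]*d,(v-K[1,2])/K[1,1]*d,d],-1)
    return P@T[:3,:3].T+T[:3,3]
E
python3 - <<'E'
from h import *
ims=[]
for n in ("scene","top"):
    f=grab(n); cv2.imwrite(f'pics/{n}0.png',f['frame'][:,:,::-1])
    print(n,f['world_from_camera'].round(3).tolist(),f['K'].round(1).tolist())
o=r.get_obs(); print(o)
E
```

```text
scene [[0.641, 0.484, -0.596, 1.083], [0.767, -0.423, 0.482, -0.527], [-0.019, -0.766, -0.642, 0.781], [0.0, 0.0, 0.0, 1.0]] [[518.6, 0.0, 276.2], [0.0, 518.6, 204.5], [0.0, 0.0, 1.0]]
top [[0.003, -0.992, 0.123, 0.341], [-1.0, -0.002, 0.011, -0.001], [-0.011, -0.123, -0.992, 1.033], [0.0, 0.0, 0.0, 1.0]] [[438.1, 0.0, 285.7], [0.0, 438.1, 215.0], [0.0, 0.0, 1.0]]
{'clock': 0.1, 'joints': array([-1.42008794,  0.47773891,  0.0223034 ,  1.5563316 , -0.01148729,
        1.10932379, -0.08311796]), 'qvel': array([ 0.00020566, -0.00117548,  0.00031769, -0.00351589,  0.00064816,
       -0.00045219,  0.00163629]), 'tau': array([ 4.79190086e-03, -5.97755420e+01,  1.61399625e+00, -2.81953919e+01,
        1.28504782e-02,  4.94391716e-03,  2.40213711e-05]), 'tcp_pos': array([0.17261183, 0.65203727, 0.24941663]), 'orientation': array([-4.05321772e-01, -3.11523344e+00,  2.62465478e-03]), 'contact_force': array([ 0.55458817,  0.04167216, -0.18350357]), 'moment': array([ 0.01942253, -0.02818239, -0.04079802]), 'gripper_force': 0.0, 'grip_width': 0.08569021579716124}
```

View pics/scene0.png

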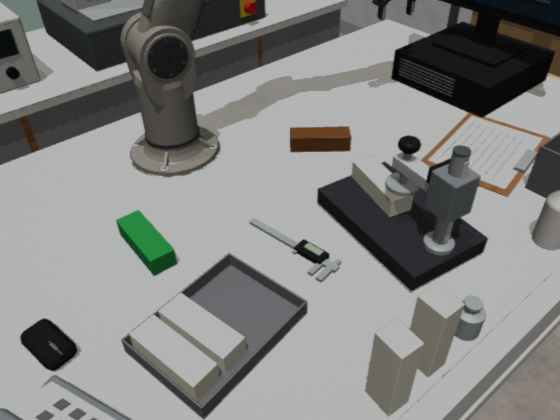

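View pics/top0.png

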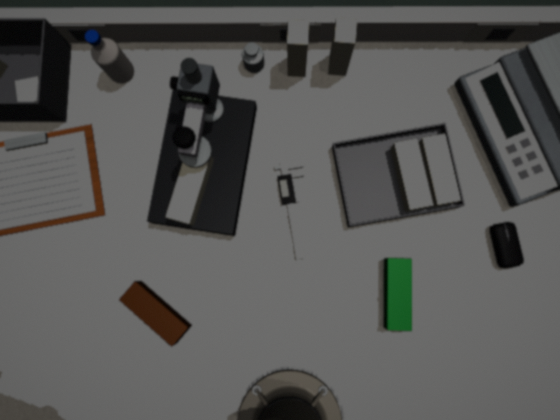

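The leftover block is at top px (188,195), on the granite under the foot. Things that could be mistaken for it: standing cream blocks (298,48) and (343,48), measured blocks (413,173) and (441,168), brown (155,312), green (398,294). By the description I choose (188,195).

```bash
cat > m.py <<'E'
from h import *
def rect(P):
    c,s,a=cv2.minAreaRect((P[:,:2]*1000).astype(np.float32)); return np.round(c,1),np.round(s,1),round(a,1)
out={}
for n in ("top","scene"):
    f=dict(np.load(n+'.npz')); P=pts(f); I=f['frame'].astype(int); z=P[...,2]
    def sel(x0,x1,y0,y1,z0,z1,m=None):
        k=(P[...,0]>x0)&(P[...,0]<x1)&(P[...,1]>y0)&(P[...,1]<y1)&(z>z0)&(z<z1)
        if m is not None:k&=m
        k=cv2.morphologyEx(k.astype(np.uint8),cv2.MORPH_OPEN,np.ones((3,3)))
        nn,l,st,_=cv2.connectedComponentsWithStats(k)
        return P[l==1+np.argmax(st[1:,4])] if nn>1 else np.zeros((1,3))
    V=I.max(-1); gray=np.median(V)
    for name,a in dict(granite=(.3,1,.05,.5,.04,.06),block=(.3,1,.05,.5,.085,.103),meas=(.3,1,-.5,-.1,.042,.056),tray=(.3,.75,-.5,-.05,.02,.05),floor=(.3,.75,-.5,-.05,.001,.01,V<0.65*np.percentile(V,70)),foot=(.3,1,.05,.5,.11,.17),knob=(.3,1,.05,.5,.19,.27)).items():
        Q=sel(*a); print(n,name,len(Q),rect(Q),'z',np.percentile(Q[:,2],[5,50,95]).round(4))
E
python3 m.py
python3 - <<'E'
import cv2
a=cv2.imread('pics/scene0.png')[110:290,290:510]; b=cv2.imread('pics/top0.png')[50:250,130:330]
a=cv2.resize(a,(440,400),interpolation=2);b=cv2.resize(b,(360,400),interpolation=2)
cv2.imwrite('pics/crop.png',cv2.convertScaleAbs(cv2.hconcat([a,b]),alpha=1.5))
E
```

```text
top granite 7637 (array([589.8, 204.9]), array([201.3, 320.2]), 81.4) z [0.0456 0.0488 0.0519]
top block 2991 (array([921.5, 275.8]), array([448.2,  41.2]), 89.9) z [0.0859 0.0885 0.0914]
top meas 1677 (array([ 558.9, -280.3]), array([160.6,  55.8]), 11.2) z [0.0443 0.0473 0.0503]
top tray 3579 (array([ 574.1, -316.1]), array([198.5, 134. ]), 10.5) z [0.0281 0.0466 0.0494]
top floor 23 (array([ 578.7, -241.1]), array([10.4, 12.7]), 89.4) z [0.0011 0.0028 0.0045]
top foot 478 (array([820.8, 417.4]), array([48.3, 53.8]), 28.3) z [0.1119 0.1249 0.1671]
top knob 1272 (array([703.9, 200.1]), array([90.8, 71.6]), 81.5) z [0.1949 0.2256 0.2542]
scene granite 6661 (array([593.9, 204.5]), array([205.1, 323.1]), 81.3) z [0.0456 0.0495 0.0524]
scene block 2093 (array([926.4, 156.2]), array([212. ,  41.7]), 89.3) z [0.0872 0.0894 0.0914]
scene meas 2822 (array([ 573.5, -344.6]), array([163.4,  56.7]), 10.4) z [0.0455 0.0481 0.0503]
scene tray 7841 (array([ 563.7, -249.5]), array([204.5, 271.5]), 10.4) z [0.0232 0.0464 0.0494]
scene floor 4786 (array([ 555.3, -244.6]), array([181.5, 254.6]), 10.4) z [0.0015 0.0035 0.0063]
scene foot 631 (array([606.9, 194.5]), array([52.3, 95.8]), 88.4) z [0.1225 0.1296 0.1662]
scene knob 1732 (array([707.4, 185.6]), array([66.4, 73.1]), 81.3) z [0.194  0.2254 0.2588]
```

View pics/crop.png

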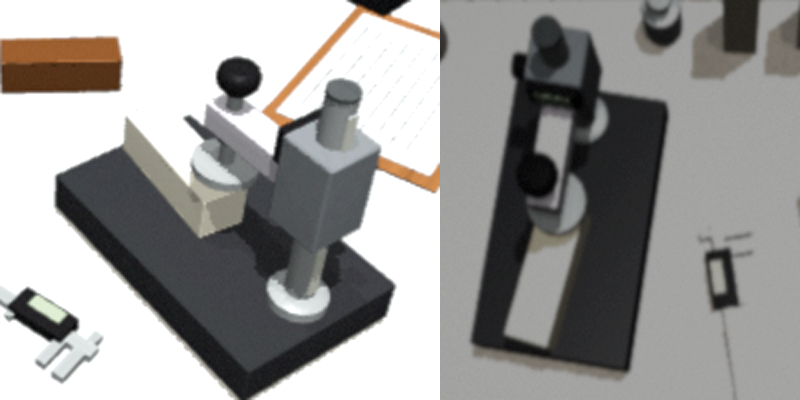

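```bash
cat > m2.py <<'E'
from h import *
g=np.array([.592,.205]);ya=np.radians(-8.6);R=np.array([[np.cos(ya),-np.sin(ya)],[np.sin(ya),np.cos(ya)]])
for n in ("top","scene"):
    f=dict(np.load(n+'.npz')); P=pts(f); z=P[...,2]
    L=(P[...,:2]-g)@R   # gauge frame
    k=(abs(z-.0935)<.009)&(L[...,0]>-.25)&(L[...,0]<.0)&(abs(L[...,1])<.09)
    k=cv2.morphologyEx(k.astype(np.uint8),cv2.MORPH_OPEN,np.ones((3,3)))
    Q=P[k>0]; c,s,a=cv2.minAreaRect((Q[:,:2]*1000).astype(np.float32)); bx=cv2.boxPoints((c,s,a))
    print(n,'block',len(Q),c,s,a,bx.round().tolist(),((bx/1000-g)@R).round(3).tolist(),np.median(Q[:,2]))
    for nm,lo,hi in (('foot',.11,.142),('arm',.15,.2),('knob',.2,.27)):
        k=(z>lo)&(z<hi)&(L[...,0]>-.06)&(L[...,0]<.045)&(abs(L[...,1])<.06)
        Q=P[k]; l=L[k]; print(n,nm,len(Q),l.min(0).round(3),l.max(0).round(3),np.percentile(Q[:,2],[5,25,50,75,95,99]).round(4))
E
python3 m2.py
```

```text
top block 1472 (510.44622802734375, 227.00689697265625) (56.343990325927734, 137.52072143554688) 74.85427856445312 [[437.0, 218.0], [569.0, 182.0], [584.0, 236.0], [451.0, 272.0]] [[-0.155, -0.011], [-0.019, -0.026], [-0.012, 0.03], [-0.149, 0.045]] 0.09370028795417173
top foot 458 [-0.037 -0.036] [0.03  0.032] [0.1248 0.1276 0.1288 0.1298 0.1314 0.1324]
top arm 443 [-0.025 -0.02 ] [0.045 0.017] [0.1674 0.182  0.1875 0.1889 0.1908 0.1916]
top knob 422 [-0.024 -0.023] [0.019 0.021] [0.2216 0.2275 0.2297 0.2309 0.2324 0.2334]
scene block 832 (520.8790283203125, 223.89044189453125) (56.47489929199219, 151.99490356445312) 74.15865325927734 [[440.0, 217.0], [586.0, 176.0], [602.0, 230.0], [455.0, 272.0]] [[-0.152, -0.01], [-0.001, -0.03], [0.006, 0.026], [-0.145, 0.046]] 0.0942994055590255
scene foot 536 [-0.033 -0.036] [0.038 0.018] [0.1221 0.1281 0.1292 0.1302 0.1337 0.1398]
scene arm 581 [-0.021 -0.021] [0.045 0.019] [0.1649 0.1765 0.1879 0.1896 0.1918 0.1972]
scene knob 353 [-0.016 -0.024] [0.024 0.018] [0.2113 0.2219 0.2282 0.2311 0.2327 0.2335]
```

The crop confirms the choice: a cream block, 55 wide, top at z = 0.094, centre about (0.522, 0.223), yaw −15.5°, with one end under the foot. The gauge axis is at (0.592, 0.205) with a gap of about 0.07. I'll grasp 25 mm in front of the block's centre, at (0.498, 0.230).

Request:
arm_command:
  rows:
    - {"fingers": 1, "x": -0.0264, "y": -0.0203}
    - {"fingers": 1, "x": -0.0264, "y": -0.0203}
    - {"fingers": 1, "x": -0.0264, "y": -0.0203}
    - {"fingers": 1, "x": -0.0264, "y": -0.0203}
    - {"fingers": 1, "x": -0.0264, "y": -0.0203}
    - {"fingers": 1, "x": -0.0264, "y": -0.0203}
    - {"fingers": 1, "x": -0.0264, "y": -0.0203}
    - {"fingers": 1, "x": -0.0264, "y": -0.0203}
  grip_force: 25

```text
validation failed for argument at $.ro...
```

Request:
arm_command:
  rows:
    - {"fingers": 1, "x": -0.0264, "y": -0.0203}
    - {"fingers": 1, "x": -0.0264, "y": -0.0203}
    - {"fingers": 1, "x": -0.0264, "y": -0.0203}
    - {"fingers": 1, "x": -0.0264, "y": -0.0203}
    - {"fingers": 1, "x": -0.0264, "y": -0.0203}
    - {"fingers": 1, "x": -0.0264, "y": -0.0203}
    - {"fingers": 1, "x": -0.0264, "y": -0.0203}
    - {"fingers": 1, "x": -0.0264, "y": -0.0203}
    - {"fingers": 1}
    - {"fingers": 1}

```text
validation failed for argument at $.ro...
```

```bash
cat > st.py <<'E'
from h import *
import sys
from scipy.spatial.transform import Rotation as Ro
def tool(tx,ty,tz,yaw):
    "shift in tool axes and turn (deg) to bring TCP to target, tool y at heading yaw"
    o=r.get_obs();R=Ro.from_rotvec(o['orientation']).as_matrix();h=np.degrees(np.arctan2(R[1,1],R[0,1]))
    d=(h-yaw+90)%180-90
    print('t',round(o['clock'],2),'tcp',o['tcp_pos'].round(4),'yh',h.round(2),'toolz',R[:,2].round(3),'F',o['contact_force'].round(1),'w',round(o['grip_width'],4),'gf',round(o['gripper_force'],1))
    print('shift',(R.T@(np.array([tx,ty,tz])-o['tcp_pos'])).round(4),'az',round(d,2))
if __name__=='__main__': tool(*map(float,sys.argv[1:]))
E
python3 st.py .498 .230 .076 74.5
python3 -c "
from h import *
f=grab('wrist');cv2.imwrite('pics/w1.png',f['frame'][:,:,::-1])"
```

```text
t 0.1 tcp [0.1726 0.652  0.2494] yh 75.17 toolz [-0.    -0.002 -1.   ] F [ 0.6  0.  -0.2] w 0.0857 gf 0.0
shift [-0.4225 -0.3244  0.174 ] az 0.67
```

View pics/w1.png

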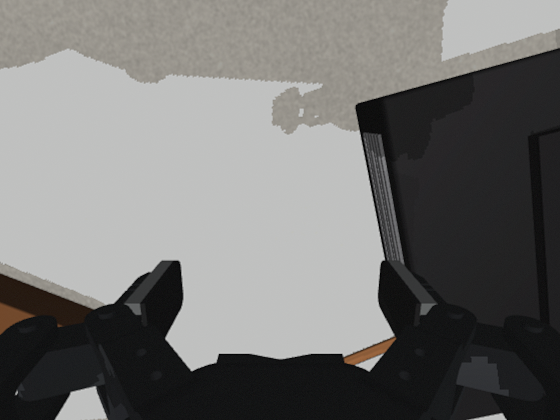

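The wrist view shows the open fingers over a bare bench, with a dark box on the right at (450,180); the arm hasn't moved. The rows were refused, so I'll give every field.

Request:
arm_command:
  rows:
    - {"fingers": 1, "x": -0.0264, "y": -0.0203, "z": 0, "ax": 0, "ay": 0, "az": 0.6}
    - {"fingers": 1, "x": -0.0264, "y": -0.0203, "z": 0, "ax": 0, "ay": 0, "az": 0}
    - {"fingers": 1, "x": -0.0264, "y": -0.0203, "z": 0, "ax": 0, "ay": 0, "az": 0}
    - {"fingers": 1, "x": -0.0264, "y": -0.0203, "z": 0, "ax": 0, "ay": 0, "az": 0}
    - {"fingers": 1, "x": -0.0264, "y": -0.0203, "z": 0, "ax": 0, "ay": 0, "az": 0}
    - {"fingers": 1, "x": -0.0264, "y": -0.0203, "z": 0, "ax": 0, "ay": 0, "az": 0}
    - {"fingers": 1, "x": -0.0264, "y": -0.0203, "z": 0, "ax": 0, "ay": 0, "az": 0}
    - {"fingers": 1, "x": -0.0264, "y": -0.0203, "z": 0, "ax": 0, "ay": 0, "az": 0}
  grip_force: 25

```text
clock: 0.82
tcp_pos: [0.3341, 0.4384, 0.2502]
orientation: [-0.422, -3.113, 0.0]
contact_force: [0.2, 0.4, -0.5]
grip_width: 0.0851
gripper_force: 0.0
```

Request:
arm_command:
  rows:
    - {"fingers": 1, "x": -0.0264, "y": -0.0203, "z": 0, "ax": 0, "ay": 0, "az": 0}
    - {"fingers": 1, "x": -0.0264, "y": -0.0203, "z": 0, "ax": 0, "ay": 0, "az": 0}
    - {"fingers": 1, "x": -0.0264, "y": -0.0203, "z": 0, "ax": 0, "ay": 0, "az": 0}
    - {"fingers": 1, "x": -0.0264, "y": -0.0203, "z": 0, "ax": 0, "ay": 0, "az": 0}
    - {"fingers": 1, "x": -0.0264, "y": -0.0203, "z": 0, "ax": 0, "ay": 0, "az": 0}
    - {"fingers": 1, "x": -0.0264, "y": -0.0203, "z": 0, "ax": 0, "ay": 0, "az": 0}
    - {"fingers": 1, "x": -0.0264, "y": -0.0203, "z": 0, "ax": 0, "ay": 0, "az": 0}
    - {"fingers": 1, "x": -0.0264, "y": -0.0203, "z": 0, "ax": 0, "ay": 0, "az": 0}
    - {"fingers": 1, "x": 0, "y": 0, "z": 0, "ax": 0, "ay": 0, "az": 0}
    - {"fingers": 1, "x": 0, "y": 0, "z": 0, "ax": 0, "ay": 0, "az": 0}

```text
clock: 1.65
tcp_pos: [0.4948, 0.2251, 0.2502]
orientation: [0.429, 3.112, -0.001]
contact_force: [-0.1, 1.3, 0.4]
grip_width: 0.0854
gripper_force: 0.0
```

```bash
python3 st.py .498 .230 .076 74.5
python3 -c "
from h import *
f=grab('wrist');cv2.imwrite('pics/w2.png',f['frame'][:,:,::-1])
P=pts(f);k=(abs(P[...,2]-.0945)<.005)&(P[...,0]<.6)&(P[...,0]>.4)&(P[...,1]>.12)&(P[...,1]<.33)
k=cv2.morphologyEx(k.astype(np.uint8),cv2.MORPH_OPEN,np.ones((5,5)))
c=cv2.minAreaRect((P[k>0][:,:2]*1000).astype(np.float32));print(k.sum(),c,cv2.boxPoints(c).round().tolist())"
```

```text
t 1.65 tcp [0.4948 0.2251 0.2502] yh 74.3 toolz [ 0.    -0.001 -1.   ] F [-0.1  1.3  0.4] w 0.0854 gf 0.0
shift [-0.0017  0.0057  0.1742] az -0.2
8907 ((512.8406372070312, 224.48388671875), (55.093902587890625, 137.47378540039062), 74.46979522705078) [[439.0, 216.0], [572.0, 180.0], [586.0, 233.0], [454.0, 269.0]]
```

View pics/w2.png

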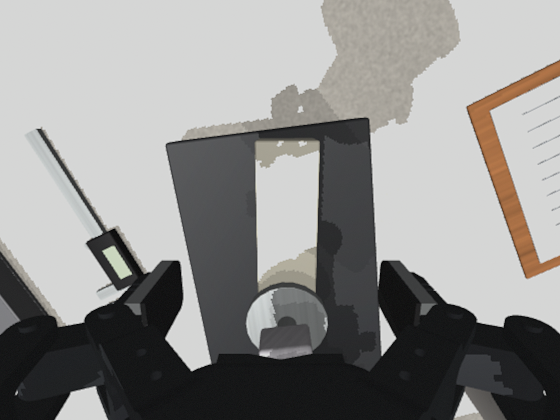

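The wrist view shows the block (288,210) between the fingers and parallel to them, with the foot at (287,320) beyond it. I'll descend.

Request:
arm_command:
  rows:
    - {"fingers": 1, "x": -0.0015, "y": 0.0045, "z": 0.02, "ax": 0, "ay": 0, "az": 0}
    - {"fingers": 1, "x": 0, "y": 0, "z": 0.03, "ax": 0, "ay": 0, "az": 0}
    - {"fingers": 1, "x": 0, "y": 0, "z": 0.03, "ax": 0, "ay": 0, "az": 0}
    - {"fingers": 1, "x": 0, "y": 0, "z": 0.03, "ax": 0, "ay": 0, "az": 0}
    - {"fingers": 1, "x": 0, "y": 0, "z": 0.025, "ax": 0, "ay": 0, "az": 0}
    - {"fingers": 1, "x": 0, "y": 0, "z": 0.02, "ax": 0, "ay": 0, "az": 0}
    - {"fingers": 1, "x": 0, "y": 0, "z": 0.012, "ax": 0, "ay": 0, "az": 0}
    - {"fingers": 1, "x": 0, "y": 0, "z": 0.006, "ax": 0, "ay": 0, "az": 0}
    - {"fingers": 1, "x": 0, "y": 0, "z": 0, "ax": 0, "ay": 0, "az": 0}

```text
clock: 2.45
tcp_pos: [0.4954, 0.2319, 0.0764]
orientation: [-0.419, -3.112, 0.001]
contact_force: [0.9, 0.5, -0.0]
grip_width: 0.0855
gripper_force: 0.0
```

Request:
arm_command:
  rows:
    - {"fingers": -1, "x": 0, "y": 0, "z": 0, "ax": 0, "ay": 0, "az": 0}
    - {"fingers": -1, "x": 0, "y": 0, "z": 0, "ax": 0, "ay": 0, "az": 0}
    - {"fingers": -1, "x": 0, "y": 0, "z": 0, "ax": 0, "ay": 0, "az": 0}
    - {"fingers": -1, "x": 0, "y": 0, "z": 0, "ax": 0, "ay": 0, "az": 0}
    - {"fingers": -1, "x": 0, "y": 0, "z": 0, "ax": 0, "ay": 0, "az": 0}
    - {"fingers": -1, "x": 0, "y": 0, "z": 0, "ax": 0, "ay": 0, "az": 0}
    - {"fingers": -1, "x": 0, "y": 0, "z": 0, "ax": 0, "ay": 0, "az": 0}
    - {"fingers": -1, "x": 0, "y": 0, "z": 0, "ax": 0, "ay": 0, "az": 0}
    - {"fingers": -1, "x": 0, "y": 0, "z": 0, "ax": 0, "ay": 0, "az": 0}

```text
clock: 3.2
tcp_pos: [0.4973, 0.2318, 0.0786]
orientation: [0.422, 3.111, 0.003]
contact_force: [-0.6, -0.7, 6.9]
grip_width: 0.0547
gripper_force: 27.7
```

Gripped at 54.7 mm, with the tips lightly touching the granite (7 N). I'll lift 10 mm and pull the block out.

Request:
arm_command:
  rows:
    - {"fingers": -1, "x": 0, "y": 0, "z": -0.004, "ax": 0, "ay": 0, "az": 0}
    - {"fingers": -1, "x": 0, "y": 0, "z": -0.004, "ax": 0, "ay": 0, "az": 0}
    - {"fingers": -1, "x": 0, "y": 0, "z": -0.004, "ax": 0, "ay": 0, "az": 0}
    - {"fingers": -1, "x": 0.008, "y": 0, "z": 0, "ax": 0, "ay": 0, "az": 0}
    - {"fingers": -1, "x": 0.012, "y": 0, "z": 0, "ax": 0, "ay": 0, "az": 0}
    - {"fingers": -1, "x": 0.015, "y": 0, "z": 0, "ax": 0, "ay": 0, "az": 0}
    - {"fingers": -1, "x": 0.015, "y": 0, "z": 0, "ax": 0, "ay": 0, "az": 0}
    - {"fingers": -1, "x": 0.015, "y": 0, "z": 0, "ax": 0, "ay": 0, "az": 0}
    - {"fingers": -1, "x": 0.015, "y": 0, "z": 0, "ax": 0, "ay": 0, "az": 0}
    - {"fingers": -1, "x": 0, "y": 0, "z": 0, "ax": 0, "ay": 0, "az": 0}

```text
clock: 4.03
tcp_pos: [0.415, 0.2535, 0.0888]
orientation: [-0.415, -3.111, 0.002]
contact_force: [-1.1, 0.1, -1.3]
grip_width: 0.0549
gripper_force: 26.9
```

```bash
python3 st.py .53 -.185 .2 100.4
python3 - <<'E'
from h import *
f=grab('scene'); cv2.imwrite('pics/s2.png',f['frame'][:,:,::-1])
E
```

```text
t 4.03 tcp [0.415  0.2535 0.0888] yh 74.79 toolz [-0.003 -0.001 -1.   ] F [-1.1  0.1 -1.3] w 0.0549 gf 26.9
shift [-0.2257 -0.3931 -0.1113] az -25.61
```

View pics/s2.png

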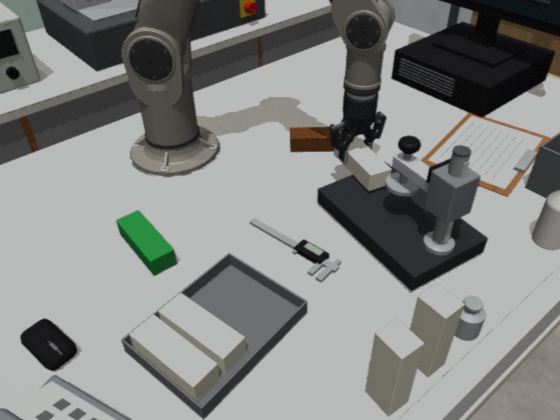

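The scene view shows the block level in the gripper at (368,165), clear of the foot (402,180). I'll raise it and turn it to the tray's heading.

Request:
arm_command:
  rows:
    - {"fingers": -1, "x": 0, "y": 0, "z": -0.01, "ax": 0, "ay": 0, "az": 0}
    - {"fingers": -1, "x": 0, "y": 0, "z": -0.02, "ax": 0, "ay": 0, "az": -2}
    - {"fingers": -1, "x": 0, "y": -0.01, "z": -0.02, "ax": 0, "ay": 0, "az": -4}
    - {"fingers": -1, "x": 0, "y": -0.01, "z": -0.02, "ax": 0, "ay": 0, "az": -4}
    - {"fingers": -1, "x": 0, "y": -0.02, "z": -0.02, "ax": 0, "ay": 0, "az": -4}
    - {"fingers": -1, "x": 0, "y": -0.02, "z": -0.02, "ax": 0, "ay": 0, "az": -4}
    - {"fingers": -1, "x": 0, "y": -0.02, "z": 0, "ax": 0, "ay": 0, "az": -4}
    - {"fingers": -1, "x": 0, "y": -0.02, "z": 0, "ax": 0, "ay": 0, "az": -3.6}
    - {"fingers": -1, "x": 0, "y": -0.02, "z": 0, "ax": 0, "ay": 0, "az": 0}

```text
clock: 4.83
tcp_pos: [0.4204, 0.1321, 0.2007]
orientation: [-0.282, 3.127, 0.001]
contact_force: [0.1, 0.6, -0.5]
grip_width: 0.0548
gripper_force: 27.0
```

```bash
python3 st.py .5245 -.190 .13 100.4
```

```text
t 4.83 tcp [0.4204 0.1321 0.2007] yh 100.29 toolz [ 0.002  0.001 -1.   ] F [ 0.1  0.6 -0.5] w 0.0548 gf 27.0
shift [-0.0447 -0.3355  0.0706] az -0.11
```

Request:
arm_command:
  rows:
    - {"fingers": -1, "x": -0.004, "y": -0.03, "z": 0, "ax": 0, "ay": 0, "az": 0}
    - {"fingers": -1, "x": -0.005, "y": -0.036, "z": 0, "ax": 0, "ay": 0, "az": 0}
    - {"fingers": -1, "x": -0.005, "y": -0.036, "z": 0, "ax": 0, "ay": 0, "az": 0}
    - {"fingers": -1, "x": -0.005, "y": -0.036, "z": 0, "ax": 0, "ay": 0, "az": 0}
    - {"fingers": -1, "x": -0.005, "y": -0.036, "z": 0, "ax": 0, "ay": 0, "az": 0}
    - {"fingers": -1, "x": -0.005, "y": -0.036, "z": 0, "ax": 0, "ay": 0, "az": 0}
    - {"fingers": -1, "x": -0.005, "y": -0.036, "z": 0.01, "ax": 0, "ay": 0, "az": 0}
    - {"fingers": -1, "x": -0.005, "y": -0.036, "z": 0.02, "ax": 0, "ay": 0, "az": 0}
    - {"fingers": -1, "x": -0.005, "y": -0.035, "z": 0.02, "ax": 0, "ay": 0, "az": 0}
    - {"fingers": -1, "x": 0, "y": -0.016, "z": 0.02, "ax": 0, "ay": 0, "az": 0}

```text
clock: 5.67
tcp_pos: [0.5235, -0.1927, 0.1299]
orientation: [-0.27, 3.126, -0.006]
contact_force: [0.1, -0.1, -0.1]
grip_width: 0.0543
gripper_force: 26.9
```

Request:
arm_command:
  rows:
    - {"fingers": -1, "x": 0, "y": 0, "z": 0, "ax": 0, "ay": 0, "az": 0}
    - {"fingers": -1, "x": 0, "y": 0, "z": 0, "ax": 0, "ay": 0, "az": 0}

```text
clock: 5.83
tcp_pos: [0.5211, -0.1883, 0.1289]
orientation: [0.273, -3.128, 0.0]
contact_force: [-0.0, 0.2, -0.1]
grip_width: 0.055
gripper_force: 26.9
```

```bash
python3 st.py .5245 -.190 .034 100.4
python3 - <<'E'
from h import *
f=grab('top'); cv2.imwrite('pics/t3.png',cv2.convertScaleAbs(f['frame'][:,:,::-1],alpha=1.5))
E
```

```text
t 5.83 tcp [ 0.5211 -0.1883  0.1289] yh 99.97 toolz [-0.002 -0.    -1.   ] F [-0.   0.2 -0.1] w 0.055 gf 26.9
shift [-0.0033 -0.0023  0.0948] az -0.43
```

View pics/t3.png

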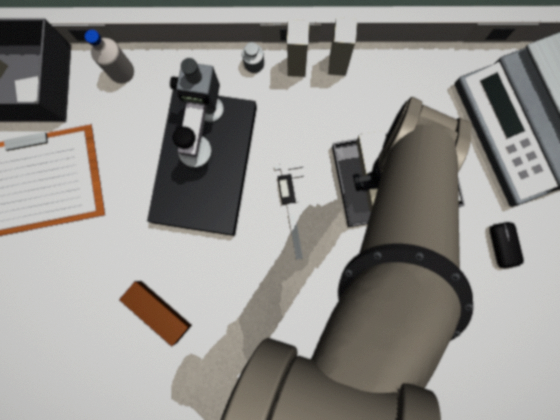

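The top view shows the arm over the tray (block hidden under it, tray edge at (345,180)) and the caliper and gauge undisturbed. I'll lower the block.

Request:
arm_command:
  rows:
    - {"fingers": -1, "x": -0.003, "y": 0, "z": 0.015, "ax": 0, "ay": 0, "az": -0.4}
    - {"fingers": -1, "x": 0, "y": 0, "z": 0.02, "ax": 0, "ay": 0, "az": 0}
    - {"fingers": -1, "x": 0, "y": 0, "z": 0.02, "ax": 0, "ay": 0, "az": 0}
    - {"fingers": -1, "x": 0, "y": 0, "z": 0.013, "ax": 0, "ay": 0, "az": 0}
    - {"fingers": -1, "x": 0, "y": 0, "z": 0.01, "ax": 0, "ay": 0, "az": 0}
    - {"fingers": -1, "x": 0, "y": 0, "z": 0.007, "ax": 0, "ay": 0, "az": 0}
    - {"fingers": -1, "x": 0, "y": 0, "z": 0.003, "ax": 0, "ay": 0, "az": 0}
    - {"fingers": -1, "x": 0, "y": 0, "z": 0.003, "ax": 0, "ay": 0, "az": 0}
    - {"fingers": -1, "x": 0, "y": 0, "z": 0, "ax": 0, "ay": 0, "az": 0}
    - {"fingers": -1, "x": 0, "y": 0, "z": 0, "ax": 0, "ay": 0, "az": 0}

```text
clock: 6.72
tcp_pos: [0.5251, -0.1861, 0.0389]
orientation: [-0.289, 3.127, -0.0]
contact_force: [0.3, -0.4, -0.4]
grip_width: 0.055
gripper_force: 27.0
```

Request:
arm_command:
  rows:
    - {"fingers": -1, "x": 0, "y": 0, "z": 0.002, "ax": 0, "ay": 0, "az": 0}
    - {"fingers": -1, "x": 0, "y": 0, "z": 0.002, "ax": 0, "ay": 0, "az": 0}
    - {"fingers": -1, "x": 0, "y": 0, "z": 0.0015, "ax": 0, "ay": 0, "az": 0}
    - {"fingers": -1, "x": 0, "y": 0, "z": 0, "ax": 0, "ay": 0, "az": 0}
    - {"fingers": -1, "x": 0, "y": 0, "z": 0, "ax": 0, "ay": 0, "az": 0}

```text
clock: 7.13
tcp_pos: [0.5249, -0.186, 0.0328]
orientation: [-0.289, 3.128, -0.0]
contact_force: [0.6, -1.0, -0.2]
grip_width: 0.0548
gripper_force: 27.0
```

Request:
arm_command:
  rows:
    - {"fingers": -1, "x": 0, "y": 0, "z": 0.001, "ax": 0, "ay": 0, "az": 0}
    - {"fingers": -1, "x": 0, "y": 0, "z": 0.001, "ax": 0, "ay": 0, "az": 0}
    - {"fingers": -1, "x": 0, "y": 0, "z": 0, "ax": 0, "ay": 0, "az": 0}
    - {"fingers": -1, "x": 0, "y": 0, "z": 0, "ax": 0, "ay": 0, "az": 0}

```text
clock: 7.47
tcp_pos: [0.5249, -0.1861, 0.0326]
orientation: [-0.289, 3.128, 0.001]
contact_force: [-6.0, 1.6, 19.9]
grip_width: 0.0547
gripper_force: 29.3
```

The block is on the tray floor. I'll unload, open partly and let it rest.

Request:
arm_command:
  rows:
    - {"fingers": -1, "x": 0, "y": 0, "z": -0.0015, "ax": 0, "ay": 0, "az": 0}
    - {"fingers": 0.6, "x": 0, "y": 0, "z": 0, "ax": 0, "ay": 0, "az": 0}
    - {"fingers": 0.6, "x": 0, "y": 0, "z": 0, "ax": 0, "ay": 0, "az": 0}
    - {"fingers": 0.6, "x": 0, "y": 0, "z": 0, "ax": 0, "ay": 0, "az": 0}
    - {"fingers": 0.6, "x": 0, "y": 0, "z": 0, "ax": 0, "ay": 0, "az": 0}
    - {"fingers": 0.6, "x": 0, "y": 0, "z": 0, "ax": 0, "ay": 0, "az": 0}
    - {"fingers": 0.6, "x": 0, "y": 0, "z": 0, "ax": 0, "ay": 0, "az": 0}
    - {"fingers": 0.6, "x": 0, "y": 0, "z": 0, "ax": 0, "ay": 0, "az": 0}

```text
clock: 8.13
tcp_pos: [0.5247, -0.186, 0.0322]
orientation: [0.289, -3.128, -0.0]
contact_force: [-0.8, 0.1, 0.3]
grip_width: 0.0684
gripper_force: 0.0
```

Request:
arm_command:
  rows:
    - {"fingers": 0.6, "x": 0, "y": 0, "z": -0.008, "ax": 0, "ay": 0, "az": 0}
    - {"fingers": 0.6, "x": 0, "y": 0, "z": -0.015, "ax": 0, "ay": 0, "az": 0}
    - {"fingers": 0.6, "x": 0, "y": 0, "z": -0.025, "ax": 0, "ay": 0, "az": 0}
    - {"fingers": 0.6, "x": 0, "y": 0, "z": -0.035, "ax": 0, "ay": 0, "az": 0}
    - {"fingers": 0.6, "x": 0, "y": 0, "z": -0.035, "ax": 0, "ay": 0, "az": 0}
    - {"fingers": 0.6, "x": 0, "y": 0, "z": -0.035, "ax": 0, "ay": 0, "az": 0}
    - {"fingers": 0.6, "x": 0, "y": 0, "z": -0.035, "ax": 0, "ay": 0, "az": 0}
    - {"fingers": 0.6, "x": 0, "y": 0, "z": -0.035, "ax": 0, "ay": 0, "az": 0}
    - {"fingers": 0.6, "x": 0, "y": 0, "z": -0.025, "ax": 0, "ay": 0, "az": 0}
    - {"fingers": 0.6, "x": 0, "y": 0, "z": 0, "ax": 0, "ay": 0, "az": 0}

```text
clock: 8.97
tcp_pos: [0.5272, -0.1873, 0.2867]
orientation: [-0.287, 3.118, -0.004]
contact_force: [1.5, -1.1, -0.4]
grip_width: 0.0683
gripper_force: 0.0
```

```bash
python3 st.py .592 .205 .28 90
python3 - <<'E'
from h import *
f=grab('scene'); cv2.imwrite('pics/s4.png',f['frame'][:,:,::-1])
P=pts(f); z=P[...,2]; c0=np.array([.5637,-.2495]); a=np.radians(10.4); R=np.array([[np.cos(a),-np.sin(a)],[np.sin(a),np.cos(a)]])
L=(P[...,:2]-c0)@R-[0,.066]
k=(abs(z-.048)<.006)&(abs(L[...,0])<.12)&(L[...,1]>-.06+.03)&(L[...,1]<.06)
k=cv2.morphologyEx(k.astype(np.uint8),cv2.MORPH_OPEN,np.ones((3,3)))
print(k.sum(),cv2.minAreaRect((L[k>0]*1000).astype(np.float32)),np.percentile(z[k>0],[5,50,95]))
E
```

```text
t 8.97 tcp [ 0.5272 -0.1873  0.2867] yh 100.53 toolz [ 0.01  -0.001 -1.   ] F [ 1.5 -1.1 -0.4] w 0.0683 gf 0.0
shift [-0.1353  0.3739  0.0068] az 10.53
2116 ((2.2175750732421875, 3.8555984497070312), (163.32009887695312, 56.82218551635742), 0.1761752963066101) [0.04517425 0.04818777 0.05034777]
```

View pics/s4.png

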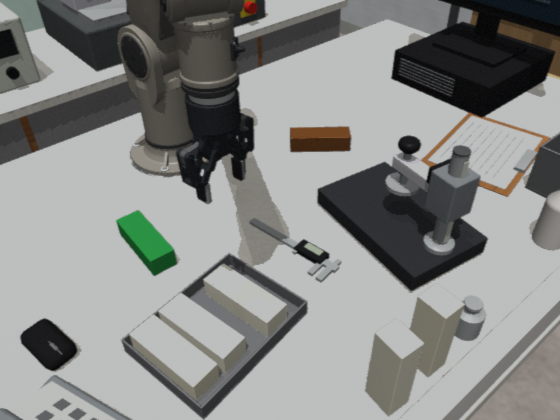

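The block lies flat in the tray, 2 mm / 4 mm off centre (scene px (245,298)), and the other blocks and the caliper haven't moved. Next, with the fingers shut, I'll go above the knob (409,145).

Request:
arm_command:
  rows:
    - {"fingers": -1, "x": -0.0123, "y": 0.034, "z": 0, "ax": 0, "ay": 0, "az": 0}
    - {"fingers": -1, "x": -0.0123, "y": 0.034, "z": 0, "ax": 0, "ay": 0, "az": 0}
    - {"fingers": -1, "x": -0.0123, "y": 0.034, "z": 0, "ax": 0, "ay": 0, "az": 0}
    - {"fingers": -1, "x": -0.0123, "y": 0.034, "z": 0, "ax": 0, "ay": 0, "az": 0}
    - {"fingers": -1, "x": -0.0123, "y": 0.034, "z": 0, "ax": 0, "ay": 0, "az": 0}
    - {"fingers": -1, "x": -0.0123, "y": 0.034, "z": 0, "ax": 0, "ay": 0, "az": 0}
    - {"fingers": -1, "x": -0.0123, "y": 0.034, "z": 0, "ax": 0, "ay": 0, "az": 0}
    - {"fingers": -1, "x": -0.0123, "y": 0.034, "z": 0, "ax": 0, "ay": 0, "az": 0}
    - {"fingers": -1, "x": -0.0123, "y": 0.034, "z": 0, "ax": 0, "ay": 0, "az": 0}
    - {"fingers": -1, "x": -0.0123, "y": 0.034, "z": 0, "ax": 0, "ay": 0, "az": 0}

```text
clock: 9.85
tcp_pos: [0.5825, 0.1723, 0.2792]
orientation: [0.289, -3.126, 0.001]
contact_force: [-0.7, -0.7, 0.0]
grip_width: -0.0
gripper_force: 0.0
```

Request:
arm_command:
  rows:
    - {"fingers": -1, "x": -0.0123, "y": 0.034, "z": 0, "ax": 0, "ay": 0, "az": 0}
    - {"fingers": -1, "x": 0, "y": 0, "z": 0, "ax": 0, "ay": 0, "az": 0}
    - {"fingers": -1, "x": 0, "y": 0, "z": 0, "ax": 0, "ay": 0, "az": 0}

```text
clock: 10.1
tcp_pos: [0.588, 0.2093, 0.2786]
orientation: [0.297, -3.125, 0.001]
contact_force: [-0.2, 0.1, -0.0]
grip_width: -0.0001
gripper_force: 0.0
```

```bash
python3 st.py .592 .205 .251 100.4
```

```text
t 10.1 tcp [0.588  0.2093 0.2786] yh 100.85 toolz [-0.003 -0.001 -1.   ] F [-0.2  0.1 -0. ] w -0.0001 gf 0.0
shift [-0.0032 -0.0049  0.0276] az 0.45
```

Request:
arm_command:
  rows:
    - {"fingers": -1, "x": -0.003, "y": -0.005, "z": 0.006, "ax": 0, "ay": 0, "az": 0}
    - {"fingers": -1, "x": 0, "y": 0, "z": 0.006, "ax": 0, "ay": 0, "az": 0}
    - {"fingers": -1, "x": 0, "y": 0, "z": 0.005, "ax": 0, "ay": 0, "az": 0}
    - {"fingers": -1, "x": 0, "y": 0, "z": 0.004, "ax": 0, "ay": 0, "az": 0}
    - {"fingers": -1, "x": 0, "y": 0, "z": 0.003, "ax": 0, "ay": 0, "az": 0}
    - {"fingers": -1, "x": 0, "y": 0, "z": 0.003, "ax": 0, "ay": 0, "az": 0}
    - {"fingers": -1, "x": 0, "y": 0, "z": 0.003, "ax": 0, "ay": 0, "az": 0}
    - {"fingers": -1, "x": 0, "y": 0, "z": 0.003, "ax": 0, "ay": 0, "az": 0}
    - {"fingers": -1, "x": 0, "y": 0, "z": 0.003, "ax": 0, "ay": 0, "az": 0}
    - {"fingers": -1, "x": 0, "y": 0, "z": 0, "ax": 0, "ay": 0, "az": 0}

```text
clock: 10.93
tcp_pos: [0.593, 0.2019, 0.2443]
orientation: [-0.289, 3.128, -0.0]
contact_force: [0.5, -1.0, 0.5]
grip_width: 0.0002
gripper_force: 0.0
```

Request:
arm_command:
  rows:
    - {"fingers": -1, "x": 0, "y": 0.002, "z": 0.004, "ax": 0, "ay": 0, "az": 0}
    - {"fingers": -1, "x": 0, "y": 0, "z": 0.004, "ax": 0, "ay": 0, "az": 0}
    - {"fingers": -1, "x": 0, "y": 0, "z": 0.004, "ax": 0, "ay": 0, "az": 0}

```text
clock: 11.18
tcp_pos: [0.5934, 0.2032, 0.2331]
orientation: [-0.288, 3.127, -0.001]
contact_force: [-0.4, -1.9, 5.1]
grip_width: -0.0001
gripper_force: 3.0
```

```bash
python3 st.py .592 .205 .181 100.4
python3 - <<'E'
from h import *
f=grab('scene'); cv2.imwrite('pics/s5.png',cv2.resize(f['frame'][80:280,290:510,::-1],(660,600)))
E
```

```text
t 11.18 tcp [0.5934 0.2032 0.2331] yh 100.53 toolz [ 0.002 -0.    -1.   ] F [-0.4 -1.9  5.1] w -0.0001 gf 3.0
shift [0.0011 0.002  0.0521] az 0.13
```

View pics/s5.png

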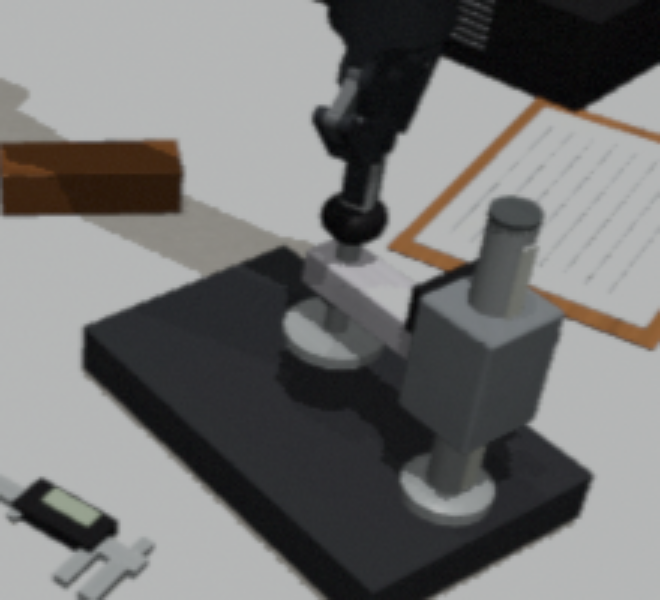

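The crop shows the fingertips on the knob (355,215) with the head moving at about 5 N and the foot (330,330) still above the granite. I'll keep going.

Request:
arm_command:
  rows:
    - {"fingers": -1, "x": 0.001, "y": 0.002, "z": 0.004, "ax": 0, "ay": 0, "az": 0}
    - {"fingers": -1, "x": 0, "y": 0, "z": 0.004, "ax": 0, "ay": 0, "az": 0}
    - {"fingers": -1, "x": 0, "y": 0, "z": 0.004, "ax": 0, "ay": 0, "az": 0}
    - {"fingers": -1, "x": 0, "y": 0, "z": 0.004, "ax": 0, "ay": 0, "az": 0}
    - {"fingers": -1, "x": 0, "y": 0, "z": 0.004, "ax": 0, "ay": 0, "az": 0}
    - {"fingers": -1, "x": 0, "y": 0, "z": 0.004, "ax": 0, "ay": 0, "az": 0}
    - {"fingers": -1, "x": 0, "y": 0, "z": 0.004, "ax": 0, "ay": 0, "az": 0}
    - {"fingers": -1, "x": 0, "y": 0, "z": 0.004, "ax": 0, "ay": 0, "az": 0}
    - {"fingers": -1, "x": 0, "y": 0, "z": 0.004, "ax": 0, "ay": 0, "az": 0}
    - {"fingers": -1, "x": 0, "y": 0, "z": 0.002, "ax": 0, "ay": 0, "az": 0}

```text
clock: 12.07
tcp_pos: [0.5927, 0.2051, 0.195]
orientation: [-0.288, 3.126, -0.001]
contact_force: [0.7, -2.7, 6.4]
grip_width: -0.0002
gripper_force: 2.7
```

Request:
arm_command:
  rows:
    - {"fingers": -1, "x": 0, "y": 0, "z": 0.002, "ax": 0, "ay": 0, "az": 0}
    - {"fingers": -1, "x": 0, "y": 0, "z": 0.002, "ax": 0, "ay": 0, "az": 0}

```text
clock: 12.23
tcp_pos: [0.5927, 0.2052, 0.1912]
orientation: [-0.288, 3.125, -0.001]
contact_force: [1.7, -3.3, 6.1]
grip_width: -0.0005
gripper_force: 2.8
```

Request:
arm_command:
  rows:
    - {"fingers": -1, "x": 0, "y": 0, "z": 0.0015, "ax": 0, "ay": 0, "az": 0}
    - {"fingers": -1, "x": 0, "y": 0, "z": 0.0015, "ax": 0, "ay": 0, "az": 0}
    - {"fingers": -1, "x": 0, "y": 0, "z": 0.0015, "ax": 0, "ay": 0, "az": 0}
    - {"fingers": -1, "x": 0, "y": 0, "z": 0.0015, "ax": 0, "ay": 0, "az": 0}

```text
clock: 12.57
tcp_pos: [0.5926, 0.2052, 0.1853]
orientation: [-0.288, 3.126, -0.001]
contact_force: [1.3, -2.9, 5.7]
grip_width: 0.0003
gripper_force: 2.7
```

Request:
arm_command:
  rows:
    - {"fingers": -1, "x": 0, "y": 0, "z": 0.001, "ax": 0, "ay": 0, "az": 0}
    - {"fingers": -1, "x": 0, "y": 0, "z": 0.001, "ax": 0, "ay": 0, "az": 0}

```text
clock: 12.73
tcp_pos: [0.5927, 0.2052, 0.1833]
orientation: [-0.288, 3.125, -0.001]
contact_force: [1.7, -3.2, 5.3]
grip_width: 0.0
gripper_force: 2.7
```

Request:
arm_command:
  rows:
    - {"fingers": -1, "x": 0, "y": 0, "z": 0.001, "ax": 0, "ay": 0, "az": 0}
    - {"fingers": -1, "x": 0, "y": 0, "z": 0.001, "ax": 0, "ay": 0, "az": 0}

```text
clock: 12.9
tcp_pos: [0.5926, 0.2052, 0.1812]
orientation: [-0.288, 3.126, -0.001]
contact_force: [0.8, -3.4, 4.7]
grip_width: -0.0
gripper_force: 2.7
```

Request:
arm_command:
  rows:
    - {"fingers": -1, "x": 0, "y": 0, "z": 0.001, "ax": 0, "ay": 0, "az": 0}

```text
clock: 12.98
tcp_pos: [0.5927, 0.2052, 0.1811]
orientation: [-0.288, 3.126, -0.0]
contact_force: [-3.0, -5.3, 17.6]
grip_width: 0.0001
gripper_force: 9.0
```

Request:
arm_command:
  rows:
    - {"fingers": -1, "x": 0, "y": 0, "z": 0.0005, "ax": 0, "ay": 0, "az": 0}

```text
clock: 13.07
tcp_pos: [0.5927, 0.2052, 0.181]
orientation: [-0.288, 3.126, 0.0]
contact_force: [-4.0, -4.8, 17.9]
grip_width: -0.0003
gripper_force: 9.0
```

At z = 0.181 the head has reached its hard stop (18 N). I'll hold briefly, then back off upward.

Request:
arm_command:
  rows:
    - {"fingers": -1, "x": 0, "y": 0, "z": 0, "ax": 0, "ay": 0, "az": 0}
    - {"fingers": -1, "x": 0, "y": 0, "z": 0, "ax": 0, "ay": 0, "az": 0}
    - {"fingers": -1, "x": 0, "y": 0, "z": 0, "ax": 0, "ay": 0, "az": 0}
    - {"fingers": -1, "x": 0, "y": 0, "z": -0.003, "ax": 0, "ay": 0, "az": 0}
    - {"fingers": -1, "x": 0, "y": 0, "z": -0.01, "ax": 0, "ay": 0, "az": 0}
    - {"fingers": -1, "x": 0, "y": 0, "z": -0.02, "ax": 0, "ay": 0, "az": 0}
    - {"fingers": -1, "x": 0, "y": 0, "z": -0.03, "ax": 0, "ay": 0, "az": 0}
    - {"fingers": -1, "x": 0, "y": 0, "z": -0.03, "ax": 0, "ay": 0, "az": 0}
    - {"fingers": -1, "x": 0, "y": 0, "z": -0.02, "ax": 0, "ay": 0, "az": 0}
    - {"fingers": -1, "x": 0, "y": 0, "z": 0, "ax": 0, "ay": 0, "az": 0}

```text
clock: 13.9
tcp_pos: [0.5934, 0.2071, 0.2973]
orientation: [-0.289, 3.12, 0.005]
contact_force: [0.6, -0.4, 0.1]
grip_width: -0.0
gripper_force: 0.0
```

Request:
arm_command:
  rows:
    - {"fingers": -1, "x": 0, "y": 0, "z": 0, "ax": 0, "ay": 0, "az": 0}
    - {"fingers": -1, "x": 0, "y": 0, "z": 0, "ax": 0, "ay": 0, "az": 0}
    - {"fingers": -1, "x": 0, "y": 0, "z": 0, "ax": 0, "ay": 0, "az": 0}

```text
clock: 14.15
tcp_pos: [0.5904, 0.2059, 0.2904]
orientation: [0.29, -3.126, 0.001]
contact_force: [-0.9, 0.0, 0.3]
grip_width: -0.0005
gripper_force: 0.0
```

```bash
python3 st.py .592 .205 .181 100.4
python3 - <<'E'
from h import *
f=grab('scene'); cv2.imwrite('pics/s6.png',f['frame'][:,:,::-1])
E
sed -i 's/(.foot.,.11,.142)/("foot",.054,.072)/; s/(.arm.,.15,.2)/("arm",.1,.13)/; s/(.knob.,.2,.27)/("knob",.14,.175)/; s/("top","scene")/("scene",)/; /minAreaRect/d; /.block.,len/d' m2.py; python3 m2.py
```

```text
t 14.15 tcp [0.5904 0.2059 0.2904] yh 100.6 toolz [-0.002 -0.001 -1.   ] F [-0.9  0.   0.3] w -0.0005 gf 0.0
shift [-0.0017 -0.0011  0.1094] az 0.2
scene foot 440 [-0.032 -0.037] [0.037 0.015] [0.0559 0.0583 0.0594 0.0606 0.0647 0.0706]
scene arm 467 [-0.022 -0.022] [0.045 0.017] [0.1025 0.1128 0.1187 0.1201 0.1231 0.1276]
scene knob 315 [-0.016 -0.024] [0.025 0.018] [0.1466 0.154  0.1592 0.1611 0.1628 0.1639]
```

View pics/s6.png

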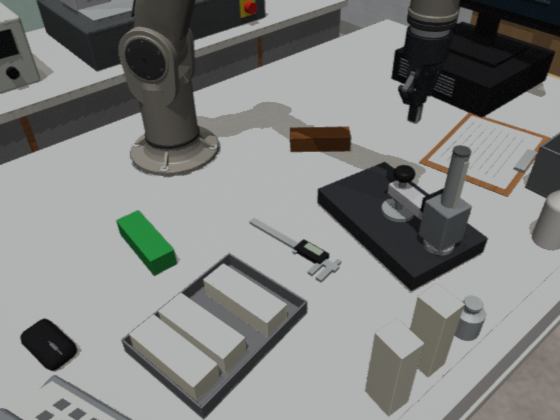

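The foot is on the granite (398,210): the foot's top is at 0.0594 and the knob's top at about 0.161. The block lies flat in the tray (245,298), and the robot is clear of everything.

```bash
python3 -c "
from bench import r
print(r.hand_in())"
```

```text
the job is handed in; nothing more can be done
None
```

I laid the leftover block flat in the tray's empty space, about 2 mm and 4 mm off its centre, and pressed the gauge head down until its foot rested on the granite. The measured blocks and the caliper stayed in place, and I handed the job in at about 14 s with the robot clear; the hand-in returned no verdict.

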